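# Drop walnuts from the drop-bottom hopper into a bowl

### The job

Stand the brown stoneware bowl that has a handle on the shelf centrally under the nut hopper and let go of it. Then press the hopper's sprung catch down through the slot in its deck, so that the hinged floor swings open and all five walnuts drop into the bowl; leave the bowl there and leave the other things on the shelf where they are.

Things in the scene. Friction and masses are not known exactly. Their poses are not given: they have to be found in the camera images.
- drop_point (a point): Point on the shelf surface straight below the centre of the nut hopper. Its x axis is the hopper's: from the open front (robot side) to the far side; z up. Below the chamber the hopper is open at the front and both sides, so a bowl can be slid in. Offsets in the other hopper entries are from this point along these axes.
- hopper: Fixed oak-coloured wooden nut hopper, open on top, same origin and axes as drop_point. Chamber 84 mm square inside, 96 outside, 177 to 265 mm up; five walnuts in one layer on its hinged floor. A deck round its rim, 12 mm thick, top at 265 mm, spans x -55 to +125, y -95 to +95 mm. Carried by two 16 mm square steel posts at x +115, y +-85 mm with flat feet 40 x 34 x 6 mm.
- trapdoor (a joint): Hinged floor of the hopper: 0 = shut (underside 170 mm up), 1.5 rad = hanging down. Hinge across the front edge at x -45 mm; the far edge drops by gravity once the catch lets go, its tip then hanging 68 mm above the shelf.
- trapdoor_edge (a point): Middle of the floor's free (far) edge: x +45.5 mm, 172.5 mm up when shut.
- catch (a joint): Sprung steel hook holding the floor from below: a crank turning on a pin at x +112 mm, 236 mm up. 0 = hooked, 0.42 rad = end stop; grows as its thumb plate is pressed down. It lets the floor go somewhere between 0.1 and 0.3 rad, and springs back when released.
- thumb_plate (a point): Centre of the top of the catch's level steel thumb plate, 40 x 36 mm: x +80, y 0, 243 mm up, at the bottom of a slot in the deck 50 mm long (hopper's x), 44 mm wide (y) and 22 mm deep to the plate. It takes 3 to 6 N to let the floor go and about 10 N at the end stop, 12 to 13 mm down.
- bowl_mid (a point): Centre, half-way up (27.5 mm), of the handled stoneware bowl: speckled brown, 136 mm across the rim, 55 mm high, 90 mm foot, wall 6 mm, mass 0.24 to 0.4 kg. Its straight handle points along the bowl's -x axis; z is up.
- bowl_handle (a point): Grip point on the bowl's handle, 118 mm from the bowl's centre along its -x and 44 mm above the shelf. The handle is a level bar 18 mm wide, 14 mm high, reaching from 64 to 144 mm from the bowl's centre; at the start it points towards the robot within 0.4 rad.
- walnut0_mid (a point): Centre of a whole walnut in its shell, 30 mm across, 12 g; at the start in the hopper.
- walnut1_mid (a point): Centre of a whole walnut in its shell, 30 mm across, 12 g; at the start in the hopper.
- walnut2_mid (a point): Centre of a whole walnut in its shell, 30 mm across, 12 g; at the start in the hopper.
- walnut3_mid (a point): Centre of a whole walnut in its shell, 30 mm across, 12 g; at the start in the hopper.
- walnut4_mid (a point): Centre of a whole walnut in its shell, 30 mm across, 12 g; at the start in the hopper.
- plain_bowl: smaller round speckled brown stoneware bowl without a handle, 116 mm across, 52 mm high (bystander); origin at the centre of its underside.
- jar: screw-top glass jar, 84 mm across, 130 mm high (bystander); origin at the centre of its underside.
- container: red plastic sealing container with its lid on, 141 x 103 x 69 mm (bystander); origin at the centre of its underside.
- mug: white mug, 80 mm across, 90 mm high, with a handle (bystander); origin at the centre of its underside.
- tea_cup: small tea cup, 64 mm across, 55 mm high (bystander); origin at the centre of its underside.
- chopstick_rest: ceramic chopstick holder, 50 x 100 mm, 18 mm high (bystander); origin at the centre of its underside.
- chopstick0: stainless chopstick 230 mm long, 6 mm square, lying on the holder (bystander); origin at the centre of its underside.
- chopstick1: second such chopstick (bystander); origin at the centre of its underside.
There are look-alikes about, which are no part of the job. Leave any black look-alike of the part that bears bowl_mid alone.

How it is judged:
On the way, in this order (a step that is already met when the one before it is completed fails the run):
1. the handled bowl stands upright on the shelf under the hopper, let go, with the hopper's floor still shut (horizontal distance between bowl_mid and drop_point below 0.035 m and angle between bowl_mid's own z axis and vertical below 0.1 rad and height (world z) of bowl_mid below 0.033 m and value of joint trapdoor below 0.08 rad and contact force between the fingers and bowl below 0.1 N and linear speed of bowl below 0.02 m/s), for 0.2 s.
2. the catch is pressed down by the gripper (value of joint catch above 0.05 rad and contact force between the fingers and catch above 0.5 N), for 0.02 s.
3. the hinged floor hangs open (value of joint trapdoor above 1.2 rad), for 0.2 s.
At the end, for the whole second after the job is handed in: The hopper's floor hangs open (more than 1.2 rad); the handled bowl stands upright on the shelf, at rest, its centre within 35 mm of the point below the hopper's centre; all five walnuts lie in it (within 60 mm of its axis and below 60 mm) (horizontal distance between bowl_mid and drop_point below 0.035 m and angle between bowl_mid's own z axis and vertical below 0.1 rad and height (world z) of bowl_mid below 0.033 m and value of joint trapdoor above 1.2 rad and linear speed of bowl below 0.02 m/s and horizontal distance between each of walnut0_mid, walnut1_mid, walnut2_mid, walnut3_mid, walnut4_mid and bowl_mid below 0.06 m and height (world z) of each of walnut0_mid, walnut1_mid, walnut2_mid, walnut3_mid, walnut4_mid below 0.06 m); the robot touches nothing.
It fails at once if another thing on the shelf is moved by more than 30 mm (distance of any of plain_bowl, jar, container, mug, tea_cup, chopstick_rest, chopstick0, chopstick1 from where it was at the start of the episode above 0.03 m).
It also fails if it takes over 54 s, if anything falls off the work surface, if the arm or the gripper's body presses on something with over 40 N, if the wrist force passes 120 N, or if a joint passes its speed limit or range.

### The arm

A 6-joint arm with a two-finger parallel gripper is mounted at the origin on the work surface. World frame = base frame: x ahead of the robot, y to its left, z up, the work surface at z = 0. Lengths are in m, angles in rad, forces in N, time in s.
With the tool pointing down it reaches from about 0.375 to 0.975 m from the base axis. Payload 3.8 kg.
Tool frame: the origin (TCP) lies at the very end of the fingers, on their centre line; the grasp point (between the pads) lies 19 mm behind it; z points along the fingers, y is the direction in which the jaws open and shut (so a half turn about z gives the same grasp; the last joint's range is limited). The gripper opens to 85 mm and grips with 20 to 120 N. Pads are 22 mm wide; open, the fingers measure 114 mm over their backs; the gripper's body (76 mm by 85 mm) begins 54 mm behind the grasp point. The pads swing forward as they close: fully open they stand 13 mm farther back than shut.
Start: joints at [-1.141, 0.264, 1.604, -0, 1.274, -0.037], TCP at [0.304, -0.603, 0.231] pointing down, gripper open.
Joint ranges: [-2.63, 2.63], [-0.94, 2.18], [0.31, 2.57], [-1.31, 4.45], [0, 2.66], [-2.55, 2.55]. Speed limits (rad/s): [2.57, 2.57, 3.14, 3.14, 3.14, 3.14].

### API

Orientations are given as a rotation vector (axis times angle).
In Python, from workcell import bot, viewer gives the robot as it stands.
- The arm moves only by the tool jog_arm, never from a script. Its argument "motion" is a list of rows, each an object of numbers: "dx", "dy", "dz": the shift along the world's x, y, z in cm; "turn": the turn about the world's z in rad. A call has 1 to 12 rows; each row shifts and turns the commanded pose from where the row before left it; what a row does not reach is not made up. A row lasts 1/12 s, in which the tool goes at most 41.7 mm and 7.16 degrees, less where a joint would pass 70% of its speed; a pose out of reach is approached as far as the arm can. A call is refused whole if a number of a shift passes 4.17 or a number of a turn 0.125, either way. A call with a gripper value outside its range is refused whole. "fingers" is the finger opening in cm, from 0 to 8.54, set as the call begins (left out, the last holds). The fingers move at their own pace and stop on an object; "grip_force" is the grip in N (left out, the last holds). Time passes only in rows, so rows that do not move let the fingers close. It gives the time, the measured TCP pose, the force and the opening at its end, in the units of the state.
- bot.read_state(): the state, without advancing time (a new reading comes with each control period).
- viewer.read_camera(name): name is "scene" or "side" or "wrist"; returns (picture, depth): 384x512x3 uint8, red, green, blue; 384x512 float32, m along the optical axis (not along the pixel's ray), 0 where there is no reading.
- viewer.camera_info(name): a dict with "vertical_fov" (degrees; the focal length in pixels is half the picture's height over the tangent of half this angle, whatever the lens; pixels are square), "cx", "cy" (the principal point, pixels), "R" (3x3) and "t" (3): a world point X has camera coordinates R X + t. Camera axes: x right, y down, z forward; pixel columns grow to the right and rows downward; lengths in m; the calibration is good to about 2 mm. The wrist camera is an equidistant fisheye: a pixel r from the principal point sees the ray r / f radians off the axis. A picture is of the moment at which its call begins: read the wrist's pose just before it. camera_info takes no time and is no camera call; for the wrist camera it gives the pose at the moment of the call.
- bot.finish_job(): hands the job in, once; it reports no verdict.
The state is a dict: "time": time; "q": joint angles; "joint_vel": joint speeds; "joint_torque": joint torques, N m; "tool_pos": TCP position; "tcp_rot": TCP orientation; "wrist_force": force on the tool from outside, world axes, zero at the start; "torque": the same for the moment, N m; "width": opening from 0.0 (shut) to 1.0 (fully open).
Only numpy, scipy, OpenCV 4.12 (cv2) and the standard library are available. Lean on these libraries where they do the work, as an engineer would, in place of code of your own. Each camera call takes 0.05 s, during which the arm holds its last target. There are 200 camera calls.

## Working session

There is one attempt and no reset: what is moved stays moved. The work goes in short steps, Python scripts to look and compute and a tool call to move; the robot and the scene stay as the last step left them, time stands still between calls to the robot, and variables do not carry over. Pictures are saved under pics/ and viewed, about 8 in all and at most 12, crops included, and the job is handed in when it is done.

Besides the shell and the picture viewer there is one more tool, called after "Request:" as name(argument=value, ...) on one line, values as JSON. jog_arm: Moves the arm, as the interface text tells. Its arguments: {"type":"object","properties":{"motion":{"type":"array"},"fingers":{"type":"number"},"grip_force":{"type":"number"}},"required":["motion"]}

```bash
mkdir -p pics; cat > h.py <<'E'
import numpy as np, cv2
from workcell import bot, viewer
def cloud(name):
    i=viewer.camera_info(name); p,d=viewer.read_camera(name)
    f=192/np.tan(np.radians(i['vertical_fov'])/2)
    v,u=np.mgrid[:384,:512]
    if name=='wrist':
        a=(u-i['cx']);b=(v-i['cy']);r=np.hypot(a,b)+1e-9;th=r/f
        k=np.tan(th)/r; x=a*k*d;y=b*k*d
    else: x=(u-i['cx'])/f*d; y=(v-i['cy'])/f*d
    C=np.stack([x,y,d],-1); W=(C-np.array(i['t']))@np.array(i['R'])
    W[d==0]=np.nan
    return p,d,W
def save(n,p): cv2.imwrite('pics/'+n+'.png',p[...,::-1])
E
python3 - <<'E'
from h import *
for n in('scene','side'):
    p,d,W=cloud(n); np.savez('/tmp/'+n,p=p,W=W); save(n,p)
    i=viewer.camera_info(n); print(n,-np.array(i['R']).T@i['t'],np.array(i['R'])[2])
a=cv2.imread('pics/scene.png');b=cv2.imread('pics/side.png')
cv2.imwrite('pics/a.png',cv2.resize(a,(800,600)));cv2.imwrite('pics/b.png',cv2.resize(b,(800,600)))
print(bot.read_state())
E
```

```text
scene [ 1.45596749 -0.27402825  0.93804516] [-0.7419706   0.2162971  -0.63458269]
side [0.37341482 1.39052108 0.93993191] [ 0.10918062 -0.86201116 -0.49499127]
{'time': 0.1, 'q': array([-1.14090589e+00,  2.64715338e-01,  1.60526196e+00,  1.94142159e-05,
        1.27369028e+00, -3.69234149e-02]), 'joint_vel': array([ 0.00010227, -0.0016764 , -0.00355279, -0.00011637, -0.00095425,
       -0.00087048]), 'joint_torque': array([-2.15536465e-04, -5.16709256e+01, -3.68589127e+01, -8.88905197e-05,
        6.33980439e-03,  1.22884964e-05]), 'tool_pos': array([ 0.30349036, -0.60217631,  0.23004799]), 'tcp_rot': array([-3.05442404e+00, -7.26149407e-01,  6.07297835e-04]), 'wrist_force': array([-0.04155166,  0.7405091 , -0.04711099]), 'torque': array([0.04591739, 0.02764253, 0.01101031]), 'width': 0.9996376820940668}
```

View pics/a.png

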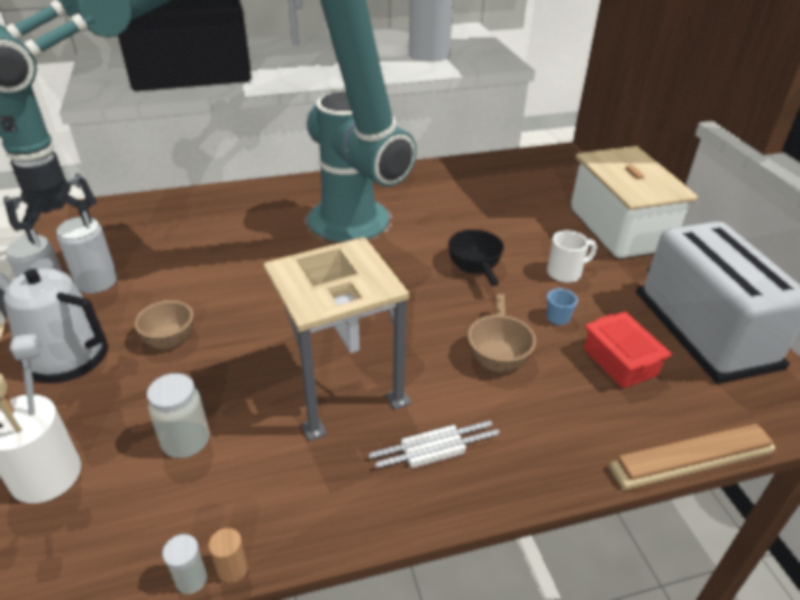

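View pics/b.png

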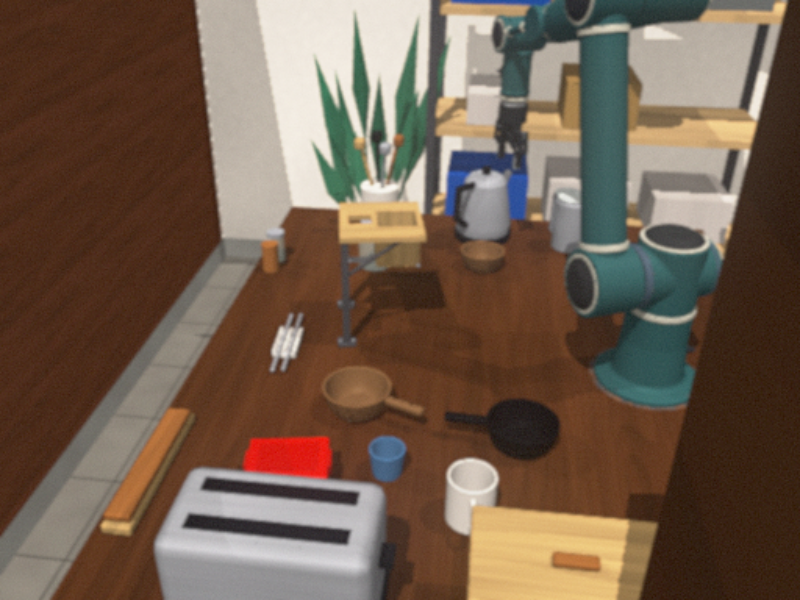

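The brown handled bowl is at scene (500,342) with its handle tip at (500,300). The hopper deck is at (335,282), and the black look-alike pan at (475,255) must stay put. Next I measure positions from the depth.

```bash
cat > m.py <<'E'
from h import *
from scipy.optimize import least_squares
D={n:np.load('/tmp/%s.npz'%n) for n in('scene','side')}
for n in D:
    p=D[n]['p'];W=D[n]['W'];z=W[...,2]
    hsv=cv2.cvtColor(p,cv2.COLOR_RGB2HSV).astype(int)
    # deck
    s=np.s_[140:215,160:270] if n=='scene' else np.s_[120:165,205:285]
    m=(abs(z[s]-.264)<.006); P=W[s][m]; 
    c,(w,h),a=cv2.minAreaRect(P[:,:2].astype(np.float32)); print(n,'deck',m.sum(),c,w,h,a,'z',np.median(P[:,2]))
    # bowl
    s=np.s_[180:245,290:350] if n=='scene' else np.s_[230:275,200:280]
    Q=W[s].reshape(-1,3); Q=Q[(Q[:,2]>.012)&(Q[:,2]<.07)]
    R=Q[(Q[:,2]>.048)]
    f=least_squares(lambda v:np.hypot(R[:,0]-v[0],R[:,1]-v[1])-.066,R[:,:2].mean(0),loss='soft_l1',f_scale=.003)
    c=f.x; r=np.hypot(*(Q[:,:2]-c).T); H=Q[(r>.08)&(r<.16)]
    print(n,'bowl',c,len(R),'handle',len(H),H.mean(0),'r',np.percentile(r,99),'ang',np.median(np.arctan2(*(H[:,:2]-c).T[::-1])),'zs',np.percentile(H[:,2],[50,95]))
# obstacle map: all points z>.015 gridded
W=np.concatenate([D[n]['W'].reshape(-1,3) for n in D]);
m=(W[:,2]>.012)&(W[:,2]<.4)&(W[:,0]>.2)&(W[:,0]<1.1)&(abs(W[:,1])<.6)
W=W[m]; G=np.zeros((90,120))
i=((W[:,0]-.2)*100).astype(int);j=((.6-W[:,1])*100).astype(int)
np.maximum.at(G,(i,j),W[:,2])
for a in range(0,90,2): print('%.2f '%(.2+a/100),''.join((lambda v:'.' if v<=0 else chr(48+min(int(v*100/3),9)))(G[a:a+2,b:b+2].max()) for b in range(0,120,2)))
E
python3 m.py
```

```text
scene deck 2494 (0.5867171287536621, -0.1381140947341919) 0.18606342375278473 0.1912054419517517 10.70288372039795 z 0.26399863436162646
scene bowl [0.58764071 0.19092925] 313 handle 60 [0.48702012 0.2305312  0.04935015] r 0.18455069902923563 ang 2.770375686884625 zs [0.04947552 0.0524807 ]
side deck 1012 (0.5849290490150452, -0.13931472599506378) 0.17762687802314758 0.2061164677143097 10.525227546691895 z 0.26329830000740284
side bowl [0.58337424 0.19455776] 314 handle 129 [0.4808739  0.23708526 0.04598965] r 0.1357882763263862 ang 2.740938488709638 zs [0.04691149 0.05134387]
0.20  5.............111111......9998..............................
0.22  5.............1110111.......................................
0.24  5............110...11.......................................
0.26  5............110...11...................................9999
0.28  5............11...011...............................11..9999
0.30  5.....332.....11.0111.............................11111..999
0.32  5....33232.....11111..............................110111..99
0.34  5..223..33......11.......................
[... 1798 characters left out ...]
.................222222.......
0.90  .1111111111111111.............................1222222.......
0.92  .1111111111111111..............................222222.......
0.94  .0001111010101100...........................................
0.96  ............................................................
0.98  ............................................................
1.00  ............................................................
1.02  ............................................................
1.04  ............................................................
1.06  ............................................................
1.08  ............................................................
```

Request:
jog_arm(motion=[{"dx": 1.2,"dy": 3.5,"dz": 1.5,"turn": 0.095},{"dx": 1.2,"dy": 3.5,"dz": 1.5,"turn": 0.095},{"dx": 1.2,"dy": 3.5,"dz": 1.5,"turn": 0.095},{"dx": 1.2,"dy": 3.5,"dz": 1.5,"turn": 0.095},{"dx": 1.2,"dy": 3.5,"dz": 1.5,"turn": 0.095},{"dx": 1.2,"dy": 3.5,"dz": 1.5,"turn": 0.095},{"dx": 1.2,"dy": 3.5,"dz": 1.5,"turn": 0.095},{"dx": 1.2,"dy": 3.5,"dz": 1.5,"turn": 0.095},{"dx": 1.2,"dy": 3.5,"dz": 1.5,"turn": 0.095},{"dx": 1.2,"dy": 3.5,"dz": 1.5,"turn": 0.095},{"dx": 1.2,"dy": 3.5,"dz": 1.5,"turn": 0.095},{"dx": 1.2,"dy": 3.5,"dz": 1.5,"turn": 0.095}], fingers=8.54)

```text
time: 1.1
tool_pos: [0.4476, -0.1809, 0.4117]
tcp_rot: [-2.176, -2.266, 0.0]
wrist_force: [0.8, 0.5, -0.1]
width: 0.999
```

Request:
jog_arm(motion=[{"dx": 0.25,"dy": 3.5,"dz": -1.0,"turn": 0.095},{"dx": 0.25,"dy": 3.5,"dz": -1.0,"turn": 0.095},{"dx": 0.25,"dy": 3.5,"dz": -1.0,"turn": 0.095},{"dx": 0.25,"dy": 3.5,"dz": -1.0,"turn": 0.095},{"dx": 0.25,"dy": 3.5,"dz": -1.0,"turn": 0.095},{"dx": 0.25,"dy": 3.5,"dz": -1.0,"turn": 0.095},{"dx": 0.25,"dy": 3.5,"dz": -1.0,"turn": 0.095},{"dx": 0.25,"dy": 3.5,"dz": -1.0,"turn": 0.095},{"dx": 0.25,"dy": 3.5,"dz": -1.0,"turn": 0.095},{"dx": 0.25,"dy": 3.5,"dz": -1.0,"turn": 0.095},{"dx": 0.25,"dy": 3.5,"dz": -1.0,"turn": 0.095},{"dx": 0.25,"dy": 3.5,"dz": -1.0,"turn": 0.095}])

```text
time: 2.1
tool_pos: [0.4772, 0.2389, 0.2904]
tcp_rot: [-0.608, -3.082, 0.001]
wrist_force: [1.0, -0.6, 0.5]
width: 0.999
```

```bash
cat > w.py <<'E'
from h import *
from scipy.spatial.transform import Rotation as Ro
s=bot.read_state(); p,d,W=cloud('wrist'); np.savez('/tmp/wrist',p=p,W=W)
M=Ro.from_rotvec(s['tcp_rot']).as_matrix(); print(s['time'],s['tool_pos'],'yaw y',np.arctan2(M[1,1],M[0,1]),'z',M[:,2],'q',s['q'].round(3),s['width'],s['wrist_force'])
E
cat > w1.py <<'E'
from w import *
import sys
save('w1',cv2.resize(p,(800,600)))
hsv=cv2.cvtColor(p,cv2.COLOR_RGB2HSV).astype(int); z=W[...,2]
c=np.array([.5855,.193]); 
Q=W.reshape(-1,3); r=np.hypot(*(Q[:,:2]-c).T); ok=(r<.16)&(Q[:,2]<.07)
R=Q[ok&(Q[:,2]>.05)&(r<.09)]
from scipy.optimize import least_squares
f=least_squares(lambda v:np.hypot(R[:,0]-v[0],R[:,1]-v[1])-.065,c,loss='soft_l1',f_scale=.003); c=f.x
r=np.hypot(*(Q[:,:2]-c).T)
H=Q[(r>.085)&(r<.15)&(Q[:,2]>.04)&(Q[:,2]<.07)&(Q[:,0]<c[0])]
m=H.mean(0); u=np.linalg.svd(H-m)[2][0]; u=u*np.sign(-u[0])
print('bowl',c,len(R),'H',len(H),m,'ang pca',np.arctan2(u[1],u[0]),'ang ctr',np.arctan2(*(m[:2]-c)[::-1]),'maxr',np.percentile(r[(r<.16)&(Q[:,2]>.04)],99.5))
E
python3 w1.py
```

```text
2.1 [0.47719199 0.23890128 0.29035802] yaw y 1.181003755035024 z [-4.17833244e-04 -3.38684626e-04 -9.99999855e-01] q [ 0.418 -0.037  1.829 -0.     1.35  -0.763] 0.999068503791355 [ 1.01832885 -0.56748308  0.48342694]
bowl [0.58343583 0.19138553] 1368 H 590 [0.47656709 0.23319175 0.05010249] ang pca 2.768509039423546 ang ctr 2.768702162166959 maxr 0.14883702085922754
```

View pics/w1.png

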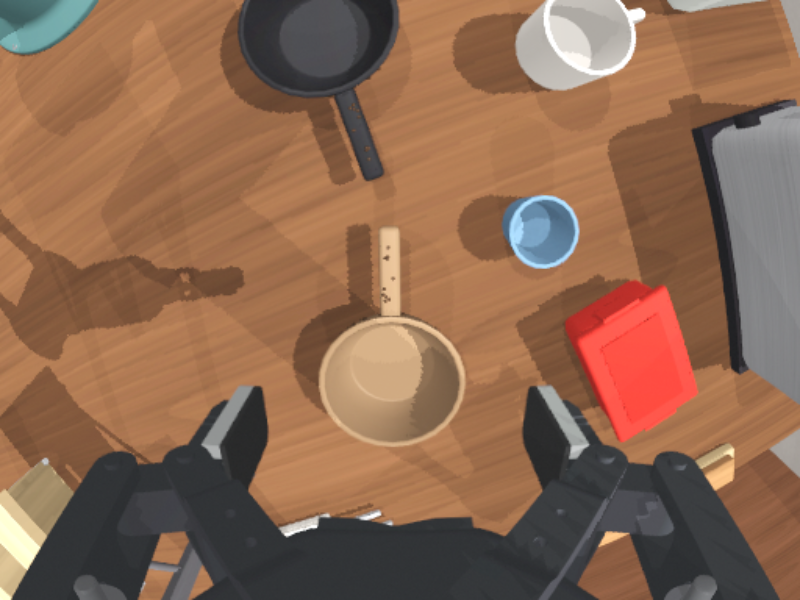

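The wrist view shows the handle lying straight between the fingers, at (390,270), with the cup and pan clear. I'll shift slightly and go down.

Request:
jog_arm(motion=[{"dx": -0.3,"dy": -0.45,"dz": -2.4,"turn": 0.017},{"dz": -2.5},{"dz": -2.5},{"dz": -2.5},{"dz": -2.5},{"dz": -2.5},{"dz": -2.5},{"dz": -2.5},{"dz": -2.5},{"dz": -2.0},{"dz": -1.2},{"dz": -0.7}])

```text
validation failed for argument at $.mo...
```

Request:
jog_arm(motion=[{"dz": 0},{"dz": 0},{"dz": 0},{"dz": 0},{"dz": 0},{"dz": 0},{"dz": 0},{"dz": 0},{"dz": 0},{"dz": 0},{"dz": 0},{"dz": 0}], fingers=0, grip_force=80)

```text
validation failed for argument at $.mo...
```

Request:
jog_arm(motion=[{"dx": -0.3,"dy": -0.45,"dz": -2.4,"turn": 0.017},{"dx": 0.0,"dy": 0.0,"dz": -2.5,"turn": 0.0},{"dx": 0.0,"dy": 0.0,"dz": -2.5,"turn": 0.0},{"dx": 0.0,"dy": 0.0,"dz": -2.5,"turn": 0.0},{"dx": 0.0,"dy": 0.0,"dz": -2.5,"turn": 0.0},{"dx": 0.0,"dy": 0.0,"dz": -2.5,"turn": 0.0},{"dx": 0.0,"dy": 0.0,"dz": -2.5,"turn": 0.0},{"dx": 0.0,"dy": 0.0,"dz": -2.5,"turn": 0.0},{"dx": 0.0,"dy": 0.0,"dz": -2.5,"turn": 0.0},{"dx": 0.0,"dy": 0.0,"dz": -2.0,"turn": 0.0},{"dx": 0.0,"dy": 0.0,"dz": -1.2,"turn": 0.0},{"dx": 0.0,"dy": 0.0,"dz": -0.7,"turn": 0.0}])

```text
time: 3.15
tool_pos: [0.4732, 0.2318, 0.0261]
tcp_rot: [-0.59, -3.083, 0.003]
wrist_force: [0.5, -0.1, 0.4]
width: 0.998
```

Request:
jog_arm(motion=[{"dx": 0.0,"dy": 0.15,"dz": 0.0,"turn": 0.0},{"dx": 0.0,"dy": 0.0,"dz": 0.0,"turn": 0.0},{"dx": 0.0,"dy": 0.0,"dz": 0.0,"turn": 0.0},{"dx": 0.0,"dy": 0.0,"dz": 0.0,"turn": 0.0},{"dx": 0.0,"dy": 0.0,"dz": 0.0,"turn": 0.0},{"dx": 0.0,"dy": 0.0,"dz": 0.0,"turn": 0.0},{"dx": 0.0,"dy": 0.0,"dz": 0.0,"turn": 0.0},{"dx": 0.0,"dy": 0.0,"dz": 0.0,"turn": 0.0},{"dx": 0.0,"dy": 0.0,"dz": 0.0,"turn": 0.0},{"dx": 0.0,"dy": 0.0,"dz": 0.0,"turn": 0.0},{"dx": 0.0,"dy": 0.0,"dz": 0.0,"turn": 0.0},{"dx": 0.0,"dy": 0.0,"dz": 0.0,"turn": 0.0}], fingers=0.0, grip_force=80)

```text
time: 4.15
tool_pos: [0.4753, 0.2346, 0.029]
tcp_rot: [0.59, 3.085, 0.001]
wrist_force: [-2.6, 1.5, 5.1]
width: 0.186
```

```bash
python3 w.py; python3 - <<'E'
# refine hopper pose: fit 180x190 rect incl. holes to deck-top points from both cams
import numpy as np, cv2
for n in('scene','side'):
    D=np.load('/tmp/%s.npz'%n);W=D['W']
    s=np.s_[140:215,160:270] if n=='scene' else np.s_[120:165,205:285]
    P=W[s].reshape(-1,3);P=P[abs(P[:,2]-.264)<.004][:,:2]
    best=None
    for yaw in np.arange(.1,.28,.01):
        R=np.array([[np.cos(yaw),-np.sin(yaw)],[np.sin(yaw),np.cos(yaw)]])
        L=P@R   # hopper axes
        H,_,_=np.histogram2d(L[:,0],L[:,1],bins=[np.arange(0.3,.9,.002),np.arange(-.5,.1,.002)])
        H=(H>0).astype(np.float32); H=cv2.morphologyEx(H,cv2.MORPH_CLOSE,np.ones((5,5)))
        T=np.full((90,95),1.,np.float32)   # x -55..125, y -95..95
        ix=lambda a:int(round((a+55)/2)); iy=lambda a:int(round((a+95)/2))
        T[ix(-42):ix(42),iy(-42):iy(42)]=-1; T[ix(55):ix(105),iy(-22):iy(22)]=-1
        T=cv2.copyMakeBorder(T,8,8,8,8,cv2.BORDER_CONSTANT,value=-1)
        r=cv2.matchTemplate(H,T,cv2.TM_CCORR); _,v,_,(c,rr)=cv2.minMaxLoc(r)
        o=R@np.array([.3+.002*(rr+8)+.055,-.5+.002*(c+8)+.095])
        if best is None or v>best[0]: best=(v,yaw,o)
    print(n,best)
E
```

```text
4.15 [0.47525094 0.23464308 0.02895753] yaw y 1.193070131127599 z [ 1.02267771e-03  6.95063772e-04 -9.99999236e-01] q [ 0.411  0.208  2.087  0.     0.846 -0.782] 0.18586502570820757 [-2.56360401  1.51422493  5.07381347]
scene (5933.0, np.float64(0.18999999999999995), array([ 0.55434434, -0.144915  ]))
side (5258.0, np.float64(0.19999999999999996), array([ 0.55224282, -0.14211921]))
```

Request:
jog_arm(motion=[{"dx": 0.0,"dy": 0.0,"dz": 0.0,"turn": 0.0},{"dx": 0.0,"dy": 0.0,"dz": 0.3,"turn": 0.0},{"dx": 0.0,"dy": 0.0,"dz": 0.3,"turn": 0.0},{"dx": 0.0,"dy": 0.0,"dz": 0.3,"turn": 0.0},{"dx": 0.0,"dy": 0.0,"dz": 0.3,"turn": 0.0},{"dx": 0.0,"dy": 0.0,"dz": 0.0,"turn": 0.0},{"dx": 0.0,"dy": 0.0,"dz": 0.0,"turn": 0.0}], fingers=0.0, grip_force=110)

```text
time: 4.78
tool_pos: [0.4745, 0.2341, 0.0401]
tcp_rot: [-0.59, -3.085, 0.0]
wrist_force: [-0.5, 0.7, -3.3]
width: 0.182
```

```bash
cat > b.py <<'E'
# bowl pose relative to TCP from side camera rim
from h import *
from scipy.optimize import least_squares
import sys
def bowl(c,n,zr=(.045,.12)):
    p,d,W=cloud(n); Q=W.reshape(-1,3); h=cv2.cvtColor(p,cv2.COLOR_RGB2HSV).reshape(-1,3).astype(int)
    r=np.hypot(*(Q[:,:2]-c).T); R=Q[(abs(r-.064)<.016)&(Q[:,2]>zr[0])&(Q[:,2]<zr[1])]
    f=least_squares(lambda v:np.hypot(R[:,0]-v[0],R[:,1]-v[1])-.065,c,loss='soft_l1',f_scale=.003)
    # rim plane: top points
    r=np.hypot(*(R[:,:2]-f.x).T); T=R[(abs(r-.065)<.003)]
    A=np.c_[T[:,:2]-f.x,np.ones(len(T))]
    g=least_squares(lambda v:A@v-T[:,2],[0,0,.055],loss='soft_l1',f_scale=.003).x
    return f.x,len(R),g
if __name__=='__main__':
    for n in sys.argv[3:]: print(n,bowl(np.array([float(sys.argv[1]),float(sys.argv[2])]),n))
    s=bot.read_state(); print(s['tool_pos'],s['torque'],s['wrist_force'])
E
python3 b.py .5838 .1915 wrist side
```

```text
wrist (array([0.57121205, 0.19415977]), 175, array([-0.21711927,  0.08846475,  0.04486056]))
side (array([0.584763  , 0.19384725]), 516, array([-0.00705019,  0.01549338,  0.0579188 ]))
[0.47441378 0.23403725 0.03997419] [ 0.13162305  0.30793773 -0.06678829] [-1.26923613  0.73541823 -2.7990846 ]
```

Lifted and level. Now I carry it to the side of the hopper while turning.

Request:
jog_arm(motion=[{"dx": -0.5,"dy": -1.5,"dz": 0.0,"turn": 0.047},{"dx": -0.5,"dy": -2.1,"dz": 0.0,"turn": 0.047},{"dx": -0.5,"dy": -2.1,"dz": 0.0,"turn": 0.047},{"dx": -0.5,"dy": -2.2,"dz": 0.0,"turn": 0.047},{"dx": -0.5,"dy": -2.2,"dz": 0.0,"turn": 0.047},{"dx": -0.5,"dy": -2.2,"dz": 0.0,"turn": 0.047},{"dx": -0.5,"dy": -2.2,"dz": 0.0,"turn": 0.047},{"dx": -0.5,"dy": -2.2,"dz": 0.0,"turn": 0.047},{"dx": -0.5,"dy": -2.2,"dz": 0.0,"turn": 0.047},{"dx": -0.5,"dy": -2.2,"dz": 0.0,"turn": 0.047},{"dx": -0.5,"dy": -2.2,"dz": 0.0,"turn": 0.047},{"dx": -0.5,"dy": -2.1,"dz": 0.0,"turn": 0.047}])

```text
time: 5.88
tool_pos: [0.4141, -0.021, 0.0402]
tcp_rot: [0.296, -3.127, 0.001]
wrist_force: [0.6, -0.3, -3.3]
width: 0.185
```

Request:
jog_arm(motion=[{"dx": 0.0,"dy": 0.0,"dz": 0.0,"turn": 0.0},{"dx": 0.0,"dy": 0.0,"dz": 0.0,"turn": 0.0},{"dx": 0.0,"dy": 0.0,"dz": 0.0,"turn": 0.0}])

```text
time: 6.13
tool_pos: [0.4148, -0.0197, 0.0403]
tcp_rot: [-0.29, 3.128, 0.0]
wrist_force: [1.1, 0.5, -4.7]
width: 0.185
```

```bash
python3 w.py; python3 b.py .53 .002 side; python3 - <<'E'
from h import *
a=viewer.read_camera('scene')[0]; b=viewer.read_camera('wrist')[0]
save('c',np.hstack([a[100:330,130:400],cv2.resize(b,(307,230))]))
E
```

```text
6.1333 [ 0.41479368 -0.01970552  0.04026252] yaw y 1.7557599786356186 z [ 4.89396920e-05  1.35329071e-04 -9.99999990e-01] q [-0.108 -0.018  2.312  0.     0.848 -1.863] 0.18508345017457892 [ 1.09191356  0.50655678 -4.71987682]
side (array([0.53171773, 0.00629623]), 448, array([-0.01300462,  0.0107547 ,  0.05772606]))
[ 0.41495865 -0.01921529  0.0402966 ] [-0.01705538  0.35472523 -0.01568064] [-0.29491563  0.38542452 -2.57751025]
```

View pics/c.png

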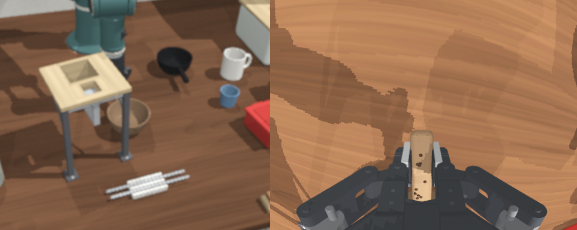

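The crop shows the bowl held level beside the hopper, with its handle in the jaws. By depth its centre is (0.532, 0.006), so it needs about +2.1, -15.0 cm.

Request:
jog_arm(motion=[{"dx": 0.2,"dy": -0.8,"dz": 0.0,"turn": 0.0},{"dx": 0.2,"dy": -1.5,"dz": 0.0,"turn": 0.0},{"dx": 0.2,"dy": -1.6,"dz": 0.0,"turn": 0.0},{"dx": 0.2,"dy": -1.6,"dz": 0.0,"turn": 0.0},{"dx": 0.2,"dy": -1.6,"dz": 0.0,"turn": 0.0},{"dx": 0.2,"dy": -1.6,"dz": 0.0,"turn": 0.0},{"dx": 0.2,"dy": -1.6,"dz": 0.0,"turn": 0.0},{"dx": 0.2,"dy": -1.6,"dz": 0.0,"turn": 0.0},{"dx": 0.2,"dy": -1.5,"dz": 0.0,"turn": 0.0},{"dx": 0.2,"dy": -1.0,"dz": 0.0,"turn": 0.0},{"dx": 0.1,"dy": -0.6,"dz": 0.0,"turn": 0.0},{"dx": 0.0,"dy": 0.0,"dz": 0.0,"turn": 0.0}])

```text
time: 7.33
tool_pos: [0.4364, -0.1709, 0.0404]
tcp_rot: [-0.291, 3.128, -0.001]
wrist_force: [-0.3, 1.5, -2.6]
width: 0.18
```

```bash
python3 w.py; python3 b.py .553 -.144 scene side
```

```text
7.3333 [ 0.43640165 -0.1708665   0.04043655] yaw y 1.7561027549722976 z [ 6.52645499e-04 -5.03685159e-04 -9.99999660e-01] q [-0.426  0.083  2.206 -0.     0.851 -2.182] 0.17987072658031047 [-0.32968093  1.52637497 -2.58851078]
scene (array([ 0.55716325, -0.14810511]), 333, array([-0.01682781,  0.00151221,  0.05931753]))
side (array([ 0.55241392, -0.14379991]), 374, array([-0.02218739, -0.00794388,  0.05665963]))
[ 0.435394   -0.16916525  0.04003994] [-0.0616674   0.37145924  0.017987  ] [-0.01497899 -0.55048608 -2.95743861]
```

Request:
jog_arm(motion=[{"dx": 0.0,"dy": 0.0,"dz": -0.3,"turn": 0.0},{"dx": 0.0,"dy": 0.0,"dz": -0.3,"turn": 0.0},{"dx": 0.0,"dy": 0.0,"dz": -0.3,"turn": 0.0},{"dx": 0.0,"dy": 0.0,"dz": -0.2,"turn": 0.0},{"dx": 0.0,"dy": 0.0,"dz": 0.0,"turn": 0.0},{"dx": 0.0,"dy": 0.0,"dz": 0.0,"turn": 0.0}])

```text
time: 7.98
tool_pos: [0.4354, -0.1694, 0.0296]
tcp_rot: [0.293, -3.127, -0.001]
wrist_force: [-4.5, 2.1, 4.7]
width: 0.181
```

Request:
jog_arm(motion=[{"dx": 0.0,"dy": 0.0,"dz": 0.0,"turn": 0.0},{"dx": 0.0,"dy": 0.0,"dz": 0.0,"turn": 0.0},{"dx": 0.0,"dy": 0.0,"dz": 0.0,"turn": 0.0},{"dx": 0.0,"dy": 0.0,"dz": 0.0,"turn": 0.0},{"dx": 0.0,"dy": 0.0,"dz": 0.0,"turn": 0.0},{"dx": 0.0,"dy": 0.0,"dz": 0.0,"turn": 0.0},{"dx": 0.0,"dy": 0.0,"dz": 0.0,"turn": 0.0},{"dx": 0.0,"dy": 0.0,"dz": 0.0,"turn": 0.0},{"dx": 0.0,"dy": 0.0,"dz": 0.0,"turn": 0.0},{"dx": 0.0,"dy": 0.0,"dz": 0.0,"turn": 0.0}], fingers=6.0)

```text
time: 8.82
tool_pos: [0.4357, -0.1698, 0.0293]
tcp_rot: [0.292, -3.128, -0.0]
wrist_force: [-0.1, -1.3, 0.2]
width: 0.703
```

```bash
python3 w.py; python3 b.py .553 -.144 scene side
```

```text
8.8167 [ 0.43573763 -0.16977146  0.02925983] yaw y 1.7570255160401915 z [-2.75930445e-05  4.76311083e-06 -1.00000000e+00] q [-0.425  0.1    2.214 -0.     0.827 -2.182] 0.7028918199374884 [-0.09261667 -1.33036889  0.15287395]
scene (array([ 0.55612887, -0.14751778]), 234, array([0.00053996, 0.00622583, 0.05221125]))
side (array([ 0.55192166, -0.14321907]), 224, array([-0.00269197,  0.0036106 ,  0.05098859]))
[ 0.43576189 -0.16978808  0.02928945] [ 0.025759   -0.00166244  0.00375397] [-0.44597867  0.28317472  0.10007935]
```

Request:
jog_arm(motion=[{"dx": 0.0,"dy": 0.0,"dz": 1.5,"turn": 0.0},{"dx": 0.0,"dy": 0.0,"dz": 2.5,"turn": 0.0},{"dx": 0.0,"dy": 0.0,"dz": 2.5,"turn": 0.0},{"dx": -0.3,"dy": 0.0,"dz": 3.0,"turn": 0.0},{"dx": -0.3,"dy": 0.0,"dz": 3.0,"turn": 0.0},{"dx": -0.3,"dy": 0.0,"dz": 3.0,"turn": 0.0},{"dx": -0.3,"dy": 0.0,"dz": 3.0,"turn": 0.0},{"dx": -0.3,"dy": 0.0,"dz": 3.0,"turn": 0.0},{"dx": -0.3,"dy": 0.0,"dz": 3.0,"turn": 0.0},{"dx": 0.0,"dy": 0.0,"dz": 3.0,"turn": 0.0},{"dx": 0.0,"dy": 0.0,"dz": 3.0,"turn": 0.0},{"dx": 0.0,"dy": 0.0,"dz": 2.0,"turn": 0.0}])

```text
time: 9.97
tool_pos: [0.4183, -0.1701, 0.3578]
tcp_rot: [-0.292, 3.124, -0.003]
wrist_force: [1.7, 0.0, 0.1]
width: 0.702
```

```bash
python3 w.py; python3 b.py .553 -.144 side; python3 - <<'E'
from h import *
a=viewer.read_camera('side')[0]; b,d,W=cloud('wrist'); np.savez('/tmp/wrist',p=b,W=W)
save('d',np.hstack([cv2.resize(a[100:220,190:310],(400,400)),cv2.resize(b,(400,300)).repeat(1,0)if 0 else cv2.copyMakeBorder(cv2.resize(b,(400,300)),0,100,0,0,0)]))
E
```

```text
9.9667 [ 0.41830169 -0.17005743  0.35778483] yaw y 1.7569543598773216 z [ 0.00372109 -0.00175311 -0.99999154] q [-0.441 -0.226  1.875  0.     1.489 -2.198] 0.702295528933951 [1.73768577 0.02285012 0.11232205]
side (array([ 0.55282833, -0.14354691]), 224, array([0.00167167, 0.00730954, 0.05120251]))
[ 0.41961467 -0.17066208  0.35922965] [-0.00907705  0.0182651  -0.02837793] [-0.29093723  0.91732633  0.04476662]
```

View pics/d.png

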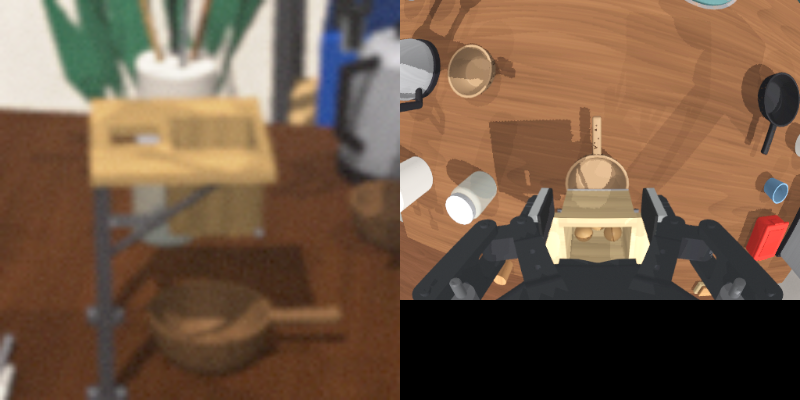

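The side crop shows the bowl upright under the chamber, handle toward the robot; the wrist view shows nuts still in the chamber. I check the deck's pose from this wrist depth.

```bash
python3 - <<'E'
import numpy as np
W=np.load('/tmp/wrist.npz')['W'].reshape(-1,3)
o=np.array([.553,-.144]);y=.192
R=np.array([[np.cos(y),-np.sin(y)],[np.sin(y),np.cos(y)]])
L=(W[:,:2]-o)@R*1000
m=(abs(W[:,2]-.264)<.006)&(abs(L[:,0])<70)&(abs(L[:,1])<110);L=L[m]
print(len(L),L.min(0),L.max(0),np.median(W[:,2][m]))
for a in range(-100,100,10):
    s=L[(L[:,1]>=a)&(L[:,1]<a+10)]
    if len(s): print(a,len(s),np.percentile(s[:,0],[1,99]).round(1))
for a in range(-60,0,6):
    s=L[(L[:,0]>=a)&(L[:,0]<a+6),1]
    if len(s): print('x',a,s.min().round(1),(s[s<0].max() if (s<0).any() else 0).round(1),(s[s>0].min() if (s>0).any() else 0).round(1),s.max().round(1))
E
```

```text
3644 [-59.83225547 -69.48650616] [21.93420697 67.21444074] 0.26469081463596245
-70 225 [-38.3  19.5]
-60 510 [-58.4  19.1]
-50 486 [-59.2   9.2]
-40 152 [-59.4 -45.9]
-30 153 [-59.2 -46.1]
-20 150 [-58.7 -45.5]
-10 165 [-58.7 -45.3]
0 157 [-58.7 -45.5]
10 156 [-58.7 -45.5]
20 151 [-59.1 -46.4]
30 147 [-59.  -45.8]
40 560 [-58.7   9.4]
50 491 [-57.9  20.5]
60 141 [-31.9  16.6]
x -60 -55.7 -0.4 0.6 53.5
x -54 -57.0 -0.4 0.5 54.3
x -48 -59.8 -0.4 0.5 57.7
x -42 -61.5 -42.6 40.8 59.5
x -36 -62.9 -42.8 41.0 61.0
x -30 -65.1 -43.1 41.1 62.7
x -24 -66.5 -42.6 41.1 65.5
x -18 -69.5 -42.3 40.9 67.2
x -12 -68.7 -42.2 40.7 66.0
x -6 -67.4 -42.6 40.6 65.2
```

Request:
jog_arm(motion=[{"dx": 1.7,"dy": 0.34,"dz": -0.3,"turn": 0.006},{"dx": 1.9,"dy": 0.37,"dz": -0.3,"turn": 0.0},{"dx": 1.9,"dy": 0.37,"dz": -0.3,"turn": 0.0},{"dx": 1.9,"dy": 0.37,"dz": -0.3,"turn": 0.0},{"dx": 1.9,"dy": 0.37,"dz": -0.3,"turn": 0.0},{"dx": 1.9,"dy": 0.37,"dz": -0.3,"turn": 0.0},{"dx": 1.9,"dy": 0.37,"dz": -0.3,"turn": 0.0},{"dx": 1.9,"dy": 0.37,"dz": -0.3,"turn": 0.0},{"dx": 1.9,"dy": 0.37,"dz": -0.3,"turn": 0.0},{"dx": 1.9,"dy": 0.37,"dz": -0.3,"turn": 0.0},{"dx": 1.9,"dy": 0.37,"dz": -0.3,"turn": 0.0},{"dx": 0.3,"dy": 0.06,"dz": -0.3,"turn": 0.0}], fingers=0.0, grip_force=60)

```text
time: 11.17
tool_pos: [0.6288, -0.1278, 0.3144]
tcp_rot: [0.303, -3.123, -0.003]
wrist_force: [-0.4, -0.4, -0.3]
width: 0.002
```

Request:
jog_arm(motion=[{"dx": 0.0,"dy": 0.0,"dz": 0.0,"turn": 0.0},{"dx": 0.0,"dy": 0.0,"dz": 0.0,"turn": 0.0},{"dx": 0.0,"dy": 0.0,"dz": 0.0,"turn": 0.0}])

```text
time: 11.42
tool_pos: [0.6266, -0.1289, 0.3175]
tcp_rot: [0.301, -3.125, -0.001]
wrist_force: [0.1, -0.3, 0.8]
width: 0.002
```

```bash
python3 w.py; python3 - <<'E'
from h import *
a=viewer.read_camera('scene')[0]; b=viewer.read_camera('wrist')[0]
save('e',np.hstack([cv2.resize(a[130:230,160:280],(480,400)),cv2.resize(b[130:384,150:362],(320,400))]))
E
```

```text
11.4167 [ 0.62660389 -0.12890311  0.31750858] yaw y 1.7627499355334297 z [-1.84708912e-03  2.01510883e-04 -9.99998274e-01] q [-0.242  0.159  1.572 -0.     1.412 -2.004] 0.00234609755362377 [ 0.14164826 -0.26234946  0.80985059]
```

View pics/e.png

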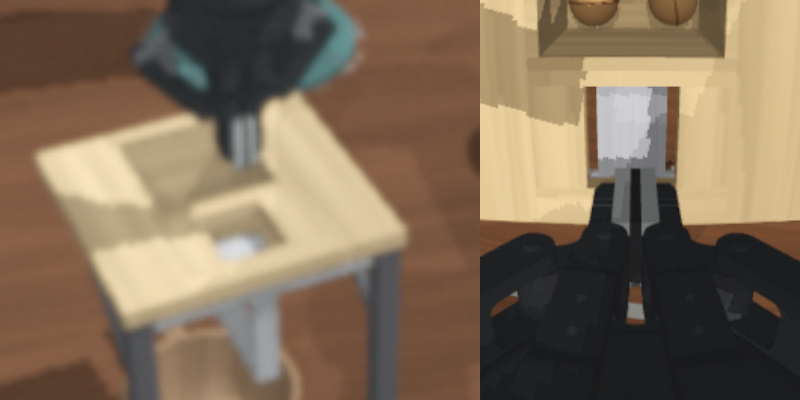

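The closed fingers line up laterally with the slot: slot centre column 633, fingers 635 in the crop. I check the fore-aft position by depth.

```bash
python3 - <<'E'
import numpy as np
W=np.load('/tmp/wrist.npz')['W'].reshape(-1,3)
y=.19;R=np.array([[np.cos(y),-np.sin(y)],[np.sin(y),np.cos(y)]])
L=(W[:,:2]-[.6266,-.1289])@R*1000
near=(abs(L[:,0])<60)&(abs(L[:,1])<50)
m=near&(abs(W[:,2]-.243)<.005)
print('plate',m.sum(),np.percentile(L[m],[1,99],0).round(1),np.median(W[m,2]))
D=L[(abs(W[:,2]-.265)<.004)&(abs(L[:,1])<15)&(L[:,0]>-70)&(L[:,0]<60)]
print(np.histogram(D[:,0],np.arange(-70,62,4)))
D=L[(abs(W[:,2]-.265)<.004)&(L[:,0]>-22)&(L[:,0]<5)&(abs(L[:,1])<60)]
print('y',D[D[:,1]<0,1].max(),D[D[:,1]>0,1].min())
E
```

```text
plate 2911 [[-55.4 -44.2]
 [ 30.8  40.1]] 0.24287431820263689
(array([  0,   0,   0,   0,   0,   0,   0,   0, 218, 253, 243, 170,   0,
         0,   0,   0,   0,   0,   0,   0,   0,   0,   0,   0,   0,   0,
         0,   0,   0,   0,   0,   0]), array([-70, -66, -62, -58, -54, -50, -46, -42, -38, -34, -30, -26, -22,
       -18, -14, -10,  -6,  -2,   2,   6,  10,  14,  18,  22,  26,  30,
        34,  38,  42,  46,  50,  54,  58]))
y -24.101673236013212 19.72686397881571
```

Request:
jog_arm(motion=[{"dx": 0.1,"dy": -0.2,"dz": -0.5,"turn": 0.0},{"dx": 0.0,"dy": 0.0,"dz": -1.0,"turn": 0.0},{"dx": 0.0,"dy": 0.0,"dz": -1.0,"turn": 0.0},{"dx": 0.0,"dy": 0.0,"dz": -1.0,"turn": 0.0},{"dx": 0.0,"dy": 0.0,"dz": -1.0,"turn": 0.0},{"dx": 0.0,"dy": 0.0,"dz": -1.0,"turn": 0.0},{"dx": 0.0,"dy": 0.0,"dz": -0.6,"turn": 0.0},{"dx": 0.0,"dy": 0.0,"dz": -0.4,"turn": 0.0},{"dx": 0.0,"dy": 0.0,"dz": 0.0,"turn": 0.0},{"dx": 0.0,"dy": 0.0,"dz": 0.0,"turn": 0.0}])

```text
time: 12.4
tool_pos: [0.6288, -0.1308, 0.2532]
tcp_rot: [0.301, -3.127, -0.0]
wrist_force: [-0.1, 0.8, 0.1]
width: -0.002
```

Request:
jog_arm(motion=[{"dx": 0.0,"dy": 0.0,"dz": -0.4,"turn": 0.0},{"dx": 0.0,"dy": 0.0,"dz": -0.4,"turn": 0.0},{"dx": 0.0,"dy": 0.0,"dz": -0.3,"turn": 0.0},{"dx": 0.0,"dy": 0.0,"dz": -0.3,"turn": 0.0},{"dx": 0.0,"dy": 0.0,"dz": -0.3,"turn": 0.0},{"dx": 0.0,"dy": 0.0,"dz": -0.2,"turn": 0.0},{"dx": 0.0,"dy": 0.0,"dz": -0.2,"turn": 0.0},{"dx": 0.0,"dy": 0.0,"dz": 0.0,"turn": 0.0},{"dx": 0.0,"dy": 0.0,"dz": 0.0,"turn": 0.0},{"dx": 0.0,"dy": 0.0,"dz": 0.0,"turn": 0.0},{"dx": 0.0,"dy": 0.0,"dz": 0.0,"turn": 0.0},{"dx": 0.0,"dy": 0.0,"dz": 0.0,"turn": 0.0}])

```text
time: 13.4
tool_pos: [0.6283, -0.131, 0.2349]
tcp_rot: [-0.301, 3.127, -0.001]
wrist_force: [-6.3, 0.1, 10.5]
width: 0.004
```

```bash
python3 - <<'E'
from h import *
a=viewer.read_camera('side')[0]; b=viewer.read_camera('scene')[0]
save('f',np.hstack([cv2.resize(a[100:220,190:310],(400,400)),cv2.resize(b[150:280,160:290],(400,400))]))
E
```

View pics/f.png

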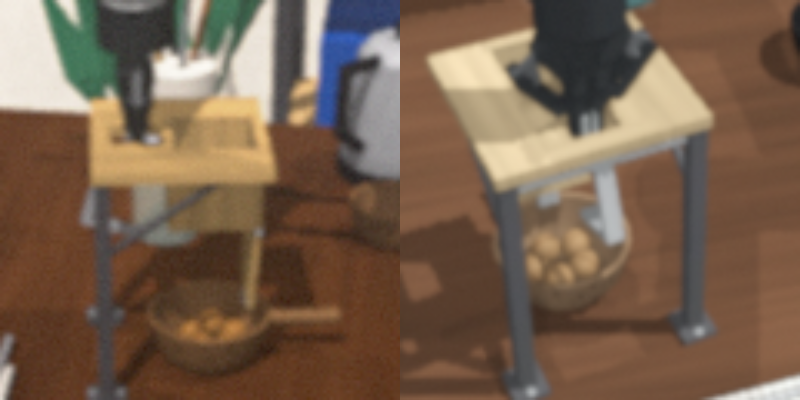

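The floor is hanging open and all five walnuts are in the bowl. I retract now.

Request:
jog_arm(motion=[{"dx": 0.0,"dy": 0.0,"dz": 0.5,"turn": 0.0},{"dx": 0.0,"dy": 0.0,"dz": 0.8,"turn": 0.0},{"dx": 0.0,"dy": 0.0,"dz": 1.2,"turn": 0.0},{"dx": 0.0,"dy": 0.0,"dz": 1.5,"turn": 0.0},{"dx": 0.0,"dy": 0.0,"dz": 1.5,"turn": 0.0},{"dx": 0.0,"dy": 0.0,"dz": 1.5,"turn": 0.0},{"dx": 0.0,"dy": 0.0,"dz": 1.5,"turn": 0.0},{"dx": 0.0,"dy": 0.0,"dz": 1.5,"turn": 0.0},{"dx": 0.0,"dy": 0.0,"dz": 1.0,"turn": 0.0},{"dx": 0.0,"dy": 0.0,"dz": 0.0,"turn": 0.0},{"dx": 0.0,"dy": 0.0,"dz": 0.0,"turn": 0.0},{"dx": 0.0,"dy": 0.0,"dz": 0.0,"turn": 0.0}])

```text
time: 14.5
tool_pos: [0.6284, -0.1307, 0.3411]
tcp_rot: [0.301, -3.126, -0.001]
wrist_force: [-0.1, 0.8, -0.6]
width: -0.0
```

```bash
python3 b.py .553 -.144 side scene; python3 - <<'E'
from h import *
a=viewer.read_camera('side')[0]; b=viewer.read_camera('scene')[0]
save('g',np.hstack([cv2.resize(a[100:220,190:310],(400,400)),cv2.resize(b[150:280,160:290],(400,400))]))
E
```

```text
side (array([ 0.55319454, -0.14429923]), 238, array([-0.00115992,  0.00063296,  0.0509172 ]))
scene (array([ 0.5560145 , -0.14730162]), 207, array([-0.00832643,  0.00143679,  0.05184064]))
[ 0.6281453  -0.13059363  0.34063325] [-0.03833375 -0.01957531  0.00534826] [-0.40166509 -0.22794217  0.11236144]
```

View pics/g.png

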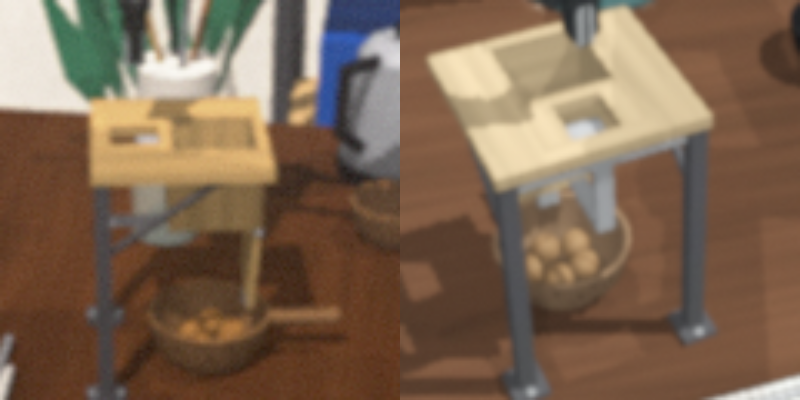

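The gripper is clear, the floor still hangs open, and five nuts lie in the upright bowl.

```bash
python3 -c "
from workcell import bot
print(bot.finish_job())"
```

```text
the job is handed in; nothing more can be done
None
```

I did the job and handed it in at about 14.6 s. I carried the brown handled bowl under the hopper and let go of it. I then pressed the catch down through the slot with closed fingers, at about 10 N, and drew the gripper back up.

**Final pictures:** the floor hangs open and all five walnuts are in the bowl. The gripper is about 75 mm above the deck with near-zero wrist force.

**Bowl position:** the side and scene cameras put it at (0.553, -0.144) and (0.556, -0.147), level to within 0.01 rad. They disagree by about 4 mm. It is within about 6 mm of the point below the hopper's centre, which I put at (0.551, -0.145); the limit is 35 mm.

**Other things on the shelf:** I kept clear of them and felt no unexpected contact. I did not measure their positions again at the end.

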